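# Feel for the clear socket and seat the kiln witness plug

### The arm

A 7-joint arm with a two-finger parallel gripper is mounted at the origin on a cart in front of the work surface, level with it; the furniture and walls round the work are solid. World frame = base frame: x ahead of the robot, y to its left, z up, the work surface at z = 0. Lengths are in m, angles in degrees, forces in N, time in s.
With the tool pointing down it reaches from about 0.425 to 0.875 m from the base axis. Payload 4.7 kg.
Tool frame: the origin (TCP) lies midway between the tips of the shut fingers; the grasp point (between the pads) lies 19 mm behind it; z points along the fingers, y is the line along which they close (so a half turn about z gives the same grasp; the last joint's range is limited). The gripper opens to 87 mm and grips with 3 to 60 N. Pads are 19 mm wide; open, the fingers measure 117 mm over their backs; the gripper's body (75 mm by 190 mm) begins 51 mm behind the grasp point.
Start: joints at [75.808, 18.392, -4.016, 83.108, 1.295, 78.541, -3.26], TCP at [0.168, -0.628, 0.223] pointing down, gripper open.
Joint ranges: [-163.93, 163.93], [-17.29, 119.83], [-79.2, 71.16], [3.27, 140.29], [-89.18, 269.18], [5.43, 117.66], [-154.24, 154.24]. Speed limits (degrees/s): [147.25, 147.25, 180, 180, 180, 180, 180].

### API

Orientations are given as [roll, pitch, yaw] about the fixed x, y, z axes, in that order (R = Rz(yaw) Ry(pitch) Rx(roll)).
In Python, from cell import env gives the robot as it stands. The module is installed in compiled form; this text tells all that it offers.
- The arm moves only by the tool step_arm, never from a script. Its argument "rows" is a list of rows, each an object with "angular": the turn, a rotation vector about the tool's x, y, z in units of pi rad (1.0 is pi rad), a list of three; "slide": the shift along the tool's x, y, z in units of 500 mm (1.0 is 500 mm), a list of three; "jaw": the opening, from 0 (shut) to 1 (fully open). A call has 1 to 10 rows; each row shifts and turns the commanded pose from where the row before left it, along the tool's axes as they then stand; what a row does not reach is not made up. A row lasts 1/8 s, in which the tool goes at most 62.5 mm and 10.7 degrees, less where a joint would pass 70% of its speed; a pose out of reach is approached as far as the arm can. A call with a number of a shift or a turn outside -1 to 1 is refused whole. A call with a gripper value outside its range is refused whole. The fingers move at their own pace and stop on an object; "newtons" is the grip in N (left out, the last holds). Time passes only in rows, so rows that do not move let the fingers close. It gives the time, the measured TCP pose, the force, the opening and the grip force at its end, in the units of the state.
- env.get_obs(): the state, without advancing time (a new reading comes with each control period).
- env.read_camera(name): name is "scene" or "top" or "wrist"; returns the picture (420x560x3 uint8, red, green, blue); there is no depth.
- env.camera_info(name): a dict with "fx", "fy", "cx", "cy" (pixels), "R" (3x3) and "t" (3): a world point X has camera coordinates R X + t. Camera axes: x right, y down, z forward; pixel columns grow to the right and rows downward; lengths in m; the calibration is good to about 2 mm. A picture is of the moment at which its call begins: read the wrist's pose just before it. camera_info takes no time and is no camera call; for the wrist camera it gives the pose at the moment of the call.
- env.sign_off(): hands the job in; it is judged then, once.
The state is a dict: "time_s": time; "qpos": joint angles; "joint_velocities": joint speeds; "effort": joint torques, N m; "tool_pos": TCP position; "tool_rot": TCP orientation; "force": force on the tool from outside, world axes, zero at the start; "wrist_torque": the same for the moment, N m; "grip_width": finger opening in m; "grasp_force": force on a finger pad.
Only numpy, scipy, OpenCV 4.12 (cv2) and the standard library are available. Lean on these libraries where they do the work, as an engineer would, in place of code of your own. Each camera call takes 0.05 s, during which the arm holds its last target. There are 200 camera calls.

### The job

Two of the three sockets in the wooden block still have the broken foot of an old test plug hidden under their sliding disc, and one is clear. Pick up the new clay plug, feel with its foot, pressing gently (never more than 25 N), which socket lets the disc go all the way down, and seat the plug fully home there: collar down on the block, set with a steady push of 10 to 20 N for about a second, then left upright. Leave the other things on the table where they are.

Things in the scene. Friction and masses are not known exactly. Their poses are not given: they have to be found in the camera images.
- plug: New test plug, brown fired clay, 0.11 kg, 87 mm tall, standing upright. From the foot up: round shank 28 mm thick, 45 mm long (4 mm chamfer at the foot); collar 40 mm wide, 6 mm thick; round knob to grip, 24 mm thick, 36 mm tall (51 to 87 mm above the foot). Origin: centre of the foot's underside; z up its axis. Fragile: never press it on block or discs with over 25 N.
- rack: Wooden socket block, 74 (x) by 206 (y) mm, on a base board 86 x 222 mm fixed to the table; its top is 74 mm above the table. It rides on rubber pads and sinks 1 mm per 8 N of push. Three round sockets 31 mm wide, 62 mm apart in a row along y, mouths chamfered 2 mm, each with a dark steel disc that hides what is below. Origin: centre of the board's underside.
- socket_1 (a point): Centre of the socket mouth at the block's -y end, on its top face; z up. A disc slides stiffly: about 3 N pushes it (slightly more if fast), it stays where pushed; its face starts 3 to 8 mm below the mouth; the plug's weight alone does not move it. Which socket is clear differs every time. Leftovers and moved discs may stay as they are.
- socket_2 (a point): Centre of the middle socket's mouth, on the block's top face; z up. If a socket is clear, the disc can go 46 mm below the mouth, so the shank enters its full 45 mm and the collar lands on the block's top.
- socket_3 (a point): Centre of the socket mouth at the block's +y end, on its top face; z up. If a socket has a leftover, it stops the disc for good with the plug's collar still 10 to 15 mm above the block.
- fluted_pot: Bystander: small pale fluted pot, 57 mm wide, 44 mm tall. Origin: centre of its underside. To be left where it is.
- stone_frog: Bystander: little clay frog, 40 x 45 x 39 mm. Origin: centre of its underside. To be left where it is.
- wood_rib: Bystander: flat oval wooden shaping rib with a hole, 40 x 90 x 9 mm. Origin: centre of its underside. To be left where it is.
There are look-alikes about, which are no part of the job. There is more than one size of the plug; the job needs the middle-sized.

How it is judged:
By the outcome, as a careful person would: the job done as asked, in the order asked, and still so for the second after the job is handed in, with the robot touching nothing.
It also fails if it takes over 64 s, if anything falls off the work surface, if the arm or the gripper's body presses on something with over 40 N, if the wrist force passes 120 N, or if a joint passes its speed limit or range.

## Working session

There is one attempt and no reset: what is moved stays moved. The work goes in short steps, Python scripts to look and compute and a tool call to move; the robot and the scene stay as the last step left them, time stands still between calls to the robot, and variables do not carry over. Pictures are saved under pics/ and viewed, at most 10 in all, crops included, and the job is handed in when it is done.

Besides the shell and the picture viewer there is one more tool, called after "Call:" as a command line: name --argument value ..., lists and objects as JSON in quotes. step_arm: Moves the arm, as the interface text tells. Shifts and turns lie within -1 to 1; 1 stands for 500 mm of shift or pi rad of turn. Its arguments: {"type":"object","properties":{"rows":{"type":"array"},"newtons":{"type":"number"}},"required":["rows"]}

```bash
mkdir -p pics; cat > h.py <<'E'
import numpy as np,cv2
from cell import env
def save(cam,fn):
    i=env.camera_info(cam); im=env.read_camera(cam); cv2.imwrite('pics/'+fn,cv2.cvtColor(im,cv2.COLOR_RGB2BGR)); return im,i
def ray(i,u,v,z):
    R=np.array(i['R']);t=np.array(i['t']);c=-R.T@t
    d=R.T@np.array([(u-i['cx'])/i['fx'],(v-i['cy'])/i['fy'],1]);return c+d*(z-c[2])/d[2]
def proj(i,X):
    p=np.array(i['R'])@np.array(X)+np.array(i['t']);return np.array([i['fx']*p[0]/p[2]+i['cx'],i['fy']*p[1]/p[2]+i['cy']])
E
python3 - <<'E'
from h import *
for c in('top','scene'):
    im,i=save(c,c+'1.png'); print(c,i)
a=cv2.imread('pics/top1.png');b=cv2.imread('pics/scene1.png')
o=env.get_obs();print(o)
E
```

```text
top {'fx': 380.5611817238443, 'fy': 380.5611817238443, 'cx': 281.0588732142773, 'cy': 212.5854586188989, 'R': array([[ 1.76876165e-02, -9.99841735e-01,  1.91146764e-03],
       [-9.96718777e-01, -1.77833325e-02, -7.89647546e-02],
       [ 7.89862495e-02, -5.08497395e-04, -9.96875576e-01]]), 't': array([0.08439132, 0.53892623, 0.87746778])}
scene {'fx': 435.8654749091861, 'fy': 435.8654749091861, 'cx': 281.01793863664557, 'cy': 217.39816534997547, 'R': array([[-0.7678765 , -0.64056166,  0.00681489],
       [-0.32267166,  0.3775703 , -0.8679422 ],
       [ 0.55339739, -0.66867139, -0.49661846]]), 't': array([0.44423097, 0.2180295 , 0.81104038])}
{'time_s': 0.1, 'qpos': array([75.80809547, 18.43546347, -4.01640839, 83.16837941,  1.29541606,
       78.53991373, -3.26012463]), 'joint_velocities': array([-0.05285789, -0.12669351, -0.01912478, -0.16109552, -0.0805758 ,
        0.0023362 , -0.04769256]), 'effort': array([-4.32763554e-04, -4.92569089e+01, -4.05860329e-01, -3.13399172e+01,
       -6.40833378e-02,  3.94726137e-02,  8.80627249e-05]), 'tool_pos': array([ 0.16806123, -0.62738659,  0.22155952]), 'tool_rot': array([-1.79901502e+02,  5.55300845e-03,  1.50023048e+01]), 'force': array([-0.24933667, -0.43779531,  0.81099912]), 'wrist_torque': array([-0.00611957, -0.00278463,  0.03646281]), 'grasp_force': 0.0, 'grip_width': 0.08697265683528613}
```

View pics/top1.png

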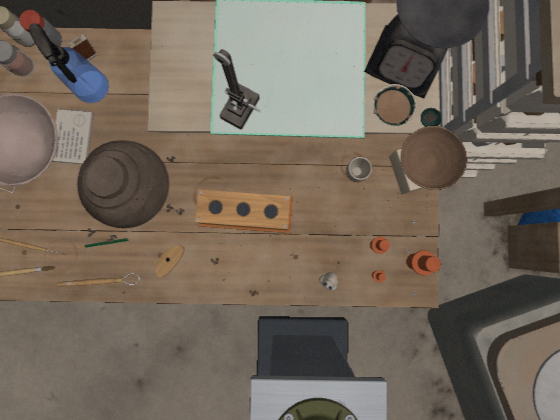

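View pics/scene1.png

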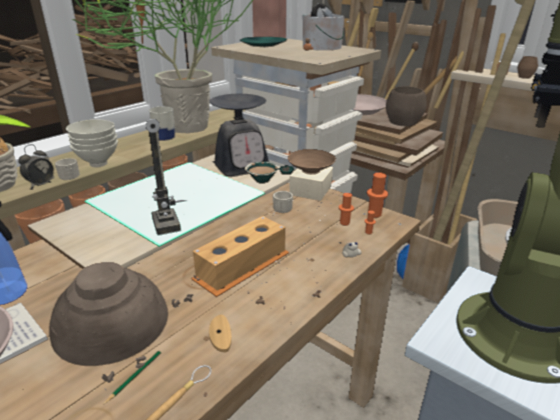

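The top view shows the block with sockets at about (214,207), (243,209) and (271,211). The plugs are large at (425,262), middle at (380,245) and small at (378,277). I'll enlarge these areas.

```bash
python3 - <<'E'
import cv2,numpy as np
a=cv2.imread('pics/top1.png');b=cv2.imread('pics/scene1.png')
f=lambda im,x,y,w,h:cv2.resize(im[y:y+h,x:x+w],(400,300),interpolation=cv2.INTER_CUBIC)
m=np.vstack([np.hstack([f(a,190,170,110,82),f(a,350,220,100,75)]),np.hstack([f(b,185,210,120,90),f(b,310,165,100,75)])])
cv2.imwrite('pics/crops.png',m)
E
```

```text
(no output)
```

View pics/crops.png

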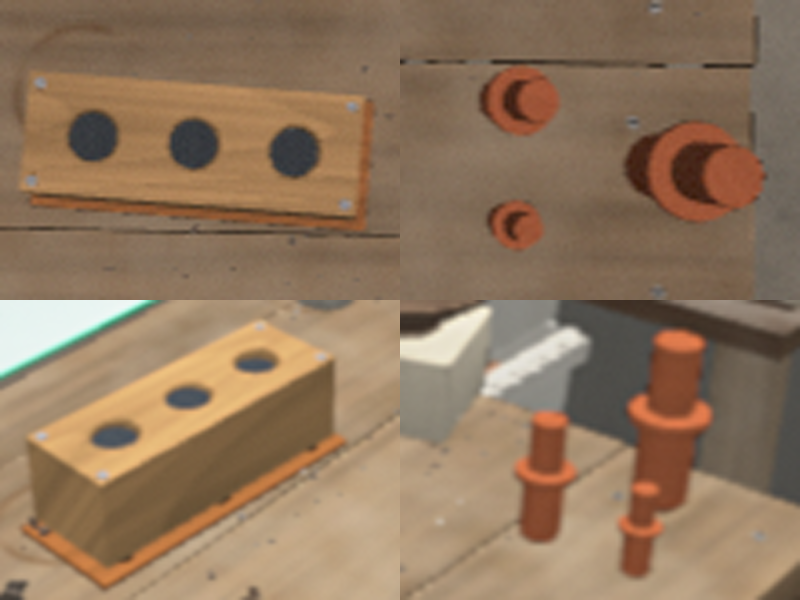

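The crops show the middle plug's knob top at top-view pixel (384,245) and its collar at (380,245). The mouths are at crop (93,136), (193,144) and (294,152). I'll check them against the known sizes.

```bash
python3 - <<'E'
from h import *
t=env.camera_info('top');s=env.camera_info('scene')
kx=110/400;ky=82/300
for n,p in dict(s3=(93,136),s2=(193,144),s1=(294,152),c1=(28,72),c2=(370,97),c3=(362,217),c4=(22,190)).items():
    print(n,ray(t,190+p[0]*kx,170+p[1]*ky,.074).round(4))
print('knob',ray(t,350+136/4,220+100/4,.087),'collar',ray(t,350+120/4,220+101/4,.050))
# scene: sockets and plug
for n,p in dict(s3=(115,135),s2=(188,97),s1=(257,60)).items(): print(n,ray(s,185+p[0]*.3,210+p[1]*.3,.074).round(4))
print('knob',ray(s,310+149/4,165+119/4,.087),'collar',ray(s,310+145/4,165+172/4,.051),ray(s,310+140/4,165+232/4,0.0))
print('small/large knob',ray(t,350+124/4,220+225/4,.06),ray(t,350+333/4,220+177/4,.13),'frog',ray(t,329,281,.03),'pot',ray(t,360,169,.044))
E
```

```text
s3 [0.5426 0.2398 0.074 ]
s2 [0.5388 0.1785 0.074 ]
s1 [0.5351 0.1167 0.074 ]
c1 [0.5811 0.2809 0.074 ]
c2 [0.5695 0.0708 0.074 ]
c3 [0.4963 0.0745 0.074 ]
c4 [0.509  0.2821 0.074 ]
knob [ 0.46542594 -0.13108667  0.087     ] collar [ 0.46465782 -0.13204656  0.05      ]
s3 [0.545  0.2423 0.074 ]
s2 [0.5412 0.1808 0.074 ]
s1 [0.5381 0.1166 0.074 ]
knob [ 0.46796631 -0.13089264  0.087     ] collar [ 0.46514615 -0.12712811  0.051     ] [ 0.469989   -0.13623988  0.        ]
small/large knob [ 0.39579735 -0.13147031  0.06      ] [ 0.42785179 -0.22047109  0.13      ] frog [ 0.38037862 -0.01938394  0.03      ] pot [ 0.64038188 -0.08763076  0.044     ]
```

Call:
step_arm --rows '[{"slide": [0.083,-0.08,0],"angular": [0,0,0],"jaw": 0.6},{"slide": [0.083,-0.08,0],"angular": [0,0,0],"jaw": 0.6},{"slide": [0.083,-0.08,0],"angular": [0,0,0],"jaw": 0.6},{"slide": [0.083,-0.08,0],"angular": [0,0,0],"jaw": 0.6},{"slide": [0.083,-0.08,0],"angular": [0,0,0],"jaw": 0.6},{"slide": [0.083,-0.08,0],"angular": [0,0,0],"jaw": 0.6},{"slide": [0.083,-0.08,0],"angular": [0,0,0],"jaw": 0.6},{"slide": [0.083,-0.08,0],"angular": [0,0,0],"jaw": 0.6},{"slide": [0.083,-0.08,0],"angular": [0,0,0],"jaw": 0.6},{"slide": [0.083,-0.08,0],"angular": [0,0,0],"jaw": 0.6}]' --newtons 25

```text
time_s: 1.35
tool_pos: [0.466, -0.1325, 0.2224]
tool_rot: [180.0, 0.0, 15.0]
force: [0.3, -1.0, -0.5]
grip_width: 0.0527
grasp_force: 0.0
```

Call:
step_arm --rows '[{"slide": [0,0,0],"angular": [0,0,-0.055],"jaw": 0.6},{"slide": [0,0,0],"angular": [0,0,-0.055],"jaw": 0.6},{"slide": [0,0,0],"angular": [0,0,-0.055],"jaw": 0.6},{"slide": [0,0,0],"angular": [0,0,0],"jaw": 0.6},{"slide": [0,0,0],"angular": [0,0,0],"jaw": 0.6}]'

```text
time_s: 1.98
tool_pos: [0.4654, -0.1341, 0.2224]
tool_rot: [-180.0, 0.0, 44.5]
force: [0.3, -0.6, 0.3]
grip_width: 0.0523
grasp_force: 0.0
```

```bash
cat >> h.py <<'E'
from scipy.spatial.transform import Rotation as Ro
def go(target):  # tool-axis shift (units 0.5 m) to a world point, and tilt fix
    o=env.get_obs();R=Ro.from_euler('xyz',o['tool_rot'],degrees=True)
    y=o['tool_rot'][2];want=Ro.from_euler('xyz',[180,0,y],degrees=True)
    print('t',o['time_s'].__round__(2),'tcp',o['tool_pos'].round(4),'rot',o['tool_rot'].round(2),'F',o['force'].round(2),'w',round(o['grip_width'],4),'gf',round(o['grasp_force'],1))
    print(' slide',(R.inv().apply(np.array(target)-o['tool_pos'])/.5).round(4),'tilt',((R.inv()*want).as_rotvec()/np.pi).round(4))
E
python3 - <<'E'
from h import *
go([.4655,-.131,.055])
im,i=save('wrist','w1.png')
print(proj(i,[.4655,-.131,.087]),proj(i,[.4655,-.131,.051]), {k:np.round(v,4) for k,v in i.items()})
E
```

```text
t 1.98 tcp [ 0.4654 -0.1341  0.2224] rot [-1.7999e+02  1.0000e-02  4.4540e+01] F [ 0.32 -0.62  0.35] w 0.0523 gf 0.0
 slide [ 0.0046 -0.0042  0.3347] tilt [-0.0001  0.0001 -0.    ]
[277.79373551 195.49264326] [277.90345481 186.83305771] {'fx': np.float64(347.2809), 'fy': np.float64(347.2809), 'cx': np.float64(278.3621), 'cy': np.float64(207.0462), 'R': array([[ 0.7014, -0.7127, -0.0014],
       [-0.6864, -0.676 ,  0.2683],
       [-0.1922, -0.1872, -0.9633]]), 't': array([-0.4203,  0.1974,  0.4552])}
```

View pics/w1.png

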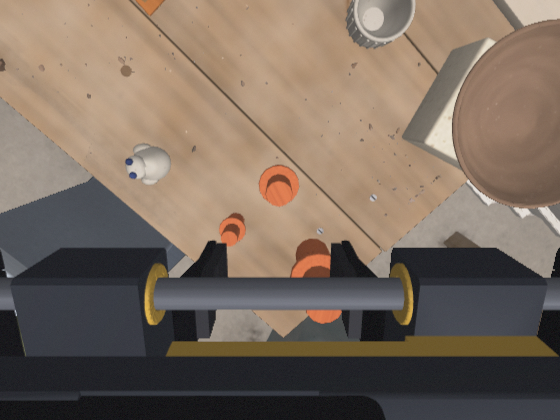

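The wrist view shows the middle plug's collar centred at about (279,185.7), with the knob just below it. That is within a pixel or so of the prediction. I'll go down on it.

```bash
python3 - <<'E'
from h import *
i=env.camera_info('wrist');print(ray(i,279,185.7,.051))
im=cv2.imread('pics/w1.png').astype(int);m=(im[...,2]>170)&(im[...,0]<100)&(im[...,1]<120)
ys,xs=np.where(m[155:215,250:310]);print(xs.min()+250,xs.max()+250,ys.min()+155,ys.max()+155)
go([.466,-.1315,.056])
E
```

```text
[ 0.46711086 -0.13100538  0.051     ]
259 296 166 204
t 2.02 tcp [ 0.4654 -0.1342  0.2224] rot [-1.7999e+02  1.0000e-02  4.4560e+01] F [ 0.57  0.3  -0.17] w 0.0524 gf 0.0
 slide [ 0.0046 -0.0029  0.3328] tilt [-0.      0.0001 -0.    ]
```

Call:
step_arm --rows '[{"slide": [0.006,-0.003,0.06],"angular": [0,0,0],"jaw": 0.6},{"slide": [0,0,0.08],"angular": [0,0,0],"jaw": 0.6},{"slide": [0,0,0.08],"angular": [0,0,0],"jaw": 0.6},{"slide": [0,0,0.06],"angular": [0,0,0],"jaw": 0.6},{"slide": [0,0,0.035],"angular": [0,0,0],"jaw": 0.6},{"slide": [0,0,0.017],"angular": [0,0,0],"jaw": 0.6},{"slide": [0,0,0],"angular": [0,0,0],"jaw": 0.6},{"slide": [0,0,0],"angular": [0,0,0],"jaw": 0.6}]'

```text
time_s: 3.02
tool_pos: [0.4675, -0.1312, 0.0576]
tool_rot: [179.9, -0.0, 44.7]
force: [-0.8, -0.5, 0.2]
grip_width: 0.0527
grasp_force: 0.0
```

Call:
step_arm --rows '[{"slide": [0,0,0],"angular": [0,0,0],"jaw": 0.1},{"slide": [0,0,0],"angular": [0,0,0],"jaw": 0.1},{"slide": [0,0,0],"angular": [0,0,0],"jaw": 0.1},{"slide": [0,0,0],"angular": [0,0,0],"jaw": 0.1},{"slide": [0,0,0],"angular": [0,0,0],"jaw": 0.1},{"slide": [0,0,0],"angular": [0,0,0],"jaw": 0.1}]' --newtons 30

```text
time_s: 3.78
tool_pos: [0.4667, -0.1309, 0.0566]
tool_rot: [180.0, 0.0, 44.7]
force: [-0.6, 0.0, 1.0]
grip_width: 0.0232
grasp_force: 29.9
```

Call:
step_arm --rows '[{"slide": [0,0,-0.03],"angular": [0,0,0],"jaw": 0.1},{"slide": [0,0,-0.07],"angular": [0,0,0],"jaw": 0.1},{"slide": [0,0,-0.1],"angular": [0,0,0],"jaw": 0.1},{"slide": [0,0,-0.1],"angular": [0,0,0],"jaw": 0.1},{"slide": [0.07,-0.046,0],"angular": [0,0,0],"jaw": 0.1},{"slide": [0.07,-0.046,0],"angular": [0,0,0],"jaw": 0.1},{"slide": [0.07,-0.046,0],"angular": [0,0,0],"jaw": 0.1},{"slide": [0.063,-0.045,0],"angular": [0,0,0],"jaw": 0.1},{"slide": [0,0,0],"angular": [0,0,0],"jaw": 0.1},{"slide": [0,0,0],"angular": [0,0,0],"jaw": 0.1}]'

```text
time_s: 5.03
tool_pos: [0.4992, 0.0295, 0.2069]
tool_rot: [180.0, 0.0, 44.7]
force: [-0.1, -0.9, -1.1]
grip_width: 0.0233
grasp_force: 29.9
```

```bash
python3 - <<'E'
from h import *
go([.537,.117,.16])
i0=env.camera_info('wrist')
im,i=save('wrist','w2.png')
for p in [(.5365,.1167,.074),(.540,.1795,.074),(.5437,.241,.074)]: print(proj(i,p))
o=env.get_obs()['tool_pos'];print('plug collar exp',proj(i,o+[0,0,-.0056]),proj(i,o+[0,0,-.0566]))
E
```

```text
t 5.03 tcp [0.4992 0.0295 0.2069] rot [1.7996e+02 3.0000e-02 4.4690e+01] F [-0.14 -0.93 -1.12] w 0.0233 gf 29.9
 slide [ 0.177  -0.0713  0.0937] tilt [0.0002 0.0002 0.    ]
[235.97768333  93.24959403]
[179.45113028  29.81125658]
[118.96893162 -38.62422084]
plug collar exp [281.923188   258.83775763] [281.19841594 227.27488125]
```

View pics/w2.png

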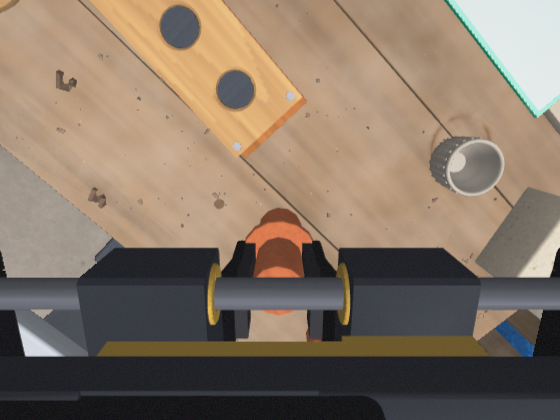

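The wrist view shows two sockets as dark discs at about (235.5,89.5) and (180.5,27), and the held plug with its collar near (280,255). I'll fit these outlines numerically.

```bash
python3 - <<'E'
from h import *
from scipy.optimize import least_squares
im=cv2.imread('pics/w2.png');i=env.camera_info('wrist')
g=im.max(axis=2).astype(np.uint8)
m=((g<100)).astype(np.uint8); m[170:]=0
n,l,s,c=cv2.connectedComponentsWithStats(m)
a=np.linspace(0,2*np.pi,72,endpoint=False);circ=np.c_[np.cos(a),np.sin(a),0*a]
def mask(P):
    k=np.zeros((420,560),np.uint8);cv2.fillPoly(k,[np.round(np.array([proj(i,p) for p in P])*16).astype(np.int32)],255,shift=4);return k>0
for j in range(1,n):
    if 600<s[j,4]<3000:
        p=ray(i,*c[j],.074);best=None
        def cost(q):
            A=mask(circ*.0155+[q[0],q[1],.0725])&mask(circ*.0155+[q[0],q[1],.074-q[2]]);return (A^(l==j)).sum()
        q0=np.array([p[0],p[1],.005])
        from scipy.optimize import minimize
        r=minimize(cost,q0,method='Nelder-Mead',options=dict(initial_simplex=q0+np.array([[0,0,0],[.004,0,0],[0,.004,0],[0,0,.003]]),xatol=1e-5))
        print(s[j],c[j],r.x.round(4),r.fun)
# collar/foot fit: orange mask
hsv=cv2.cvtColor(im,cv2.COLOR_BGR2HSV);o=((hsv[...,0]<12)&(hsv[...,1]>150)).astype(np.uint8);o[:200]=0;o[:,:240]=0;o[:,320:]=0
for v in range(206,272,4):
    x=np.where(o[v])[0];print(v,(x.min(),x.max()) if len(x) else None,end=' ')
T=env.get_obs()['tool_pos']
for h,r in((.0566,.010),(.0526,.014),(.0116,.02),(.0056,.02)):
    P=np.array([proj(i,p) for p in circ*r+T-[0,0,h]]);print('\n',h,P.min(0).round(1),P.max(0).round(1),end='')
E
```

```text
[ 161    6   38   42 1086] [179.74677716  26.81307551] [0.5415 0.1813 0.0066] 233.0
206 None 210 (np.int64(272), np.int64(285)) 214 (np.int64(266), np.int64(293)) 218 (np.int64(263), np.int64(296)) 222 (np.int64(261), np.int64(296)) 226 (np.int64(257), np.int64(299)) 230 (np.int64(253), np.int64(304)) 234 (np.int64(249), np.int64(308)) 238 (np.int64(246), np.int64(311)) 242 (np.int64(246), np.int64(311)) 246 (np.int64(256), np.int64(301)) 250 (np.int64(256), np.int64(301)) 254 (np.int64(256), np.int64(301)) 258 (np.int64(256), np.int64(301)) 262 (np.int64(256), np.int64(301)) 266 (np.int64(255), np.int64(302)) 270 (np.int64(255), np.int64(302)) 
 0.0566 [265.6 212.3] [295.6 240.8]
 0.0526 [259.2 208.1] [302.  248.6]
 0.0116 [244.1 218.3] [318. 287.]
 0.0056 [243.  221.9] [319.3 292.4]
```

Call:
step_arm --rows '[{"slide": [0.06,-0.025,0],"angular": [0,0,0],"jaw": 0.1},{"slide": [0.06,-0.024,0],"angular": [0,0,0],"jaw": 0.1},{"slide": [0.06,-0.024,0.014],"angular": [0,0,0],"jaw": 0.1},{"slide": [0,0,0.05],"angular": [0,0,0],"jaw": 0.1},{"slide": [0,0,0.05],"angular": [0,0,0],"jaw": 0.1},{"slide": [0,0,0],"angular": [0,0,0],"jaw": 0.1},{"slide": [0,0,0],"angular": [0,0,0],"jaw": 0.1},{"slide": [0,0,0],"angular": [0,0,0],"jaw": 0.1}]' --newtons 45

```text
time_s: 6.08
tool_pos: [0.5385, 0.1191, 0.1508]
tool_rot: [179.9, -0.1, 44.7]
force: [0.9, -0.1, -0.7]
grip_width: 0.023
grasp_force: 44.9
```

```bash
python3 - <<'E'
from h import *
go([.5373,.1188,.150])
im,i=save('wrist','w3.png')
for p in [(.5373,.1188,.074),(.541,.1805,.074),(.5447,.242,.074)]: print(proj(i,p))
s,j=save('scene','s3.png')
for p in [(.5373,.1188,.074),(.541,.1805,.074)]: print('scene',proj(j,p))
a=cv2.resize(cv2.imread('pics/w3.png')[0:240,100:420],(480,360),interpolation=cv2.INTER_CUBIC)
b=cv2.resize(cv2.imread('pics/s3.png')[190:310,190:294],(312,360),interpolation=cv2.INTER_CUBIC)
cv2.imwrite('pics/c3.png',np.hstack([a,b]))
E
```

```text
t 6.08 tcp [0.5385 0.1191 0.1508] rot [ 1.7991e+02 -8.0000e-02  4.4650e+01] F [ 0.86 -0.06 -0.72] w 0.023 gf 44.9
 slide [-0.0021 -0.0011  0.0016] tilt [ 0.0005 -0.0005 -0.    ]
[279.48461384 219.25687718]
[219.46784661 155.38164642]
[153.1770539  84.8027718]
scene [261.71377704 228.50602414]
scene [241.5436231  239.07191629]
```

View pics/c3.png

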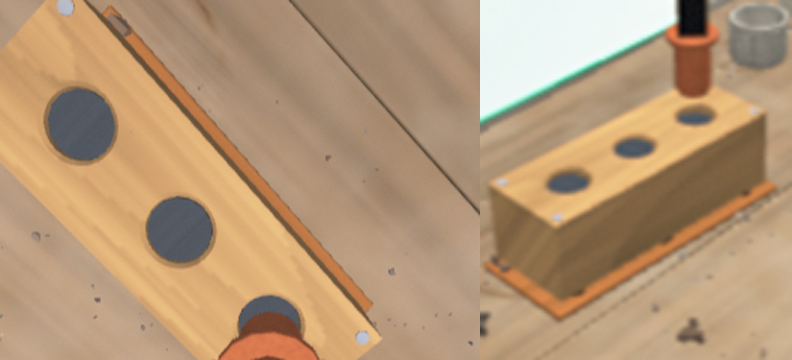

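The crop shows the socket 1 mouth centred in line with the held shank: wrist pixel about (280,219) against a predicted (279.5,219). I'll lower it gently.

Call:
step_arm --rows '[{"slide": [0,0,0.012],"angular": [0,0,0],"jaw": 0.1},{"slide": [0,0,0.012],"angular": [0,0,0],"jaw": 0.1},{"slide": [0,0,0.01],"angular": [0,0,0],"jaw": 0.1},{"slide": [0,0,0.005],"angular": [0,0,0],"jaw": 0.1},{"slide": [0,0,0.004],"angular": [0,0,0],"jaw": 0.1},{"slide": [0,0,0],"angular": [0,0,0],"jaw": 0.1}]'

```text
time_s: 6.92
tool_pos: [0.5375, 0.1194, 0.1279]
tool_rot: [-180.0, 0.0, 44.7]
force: [-0.2, 0.6, -1.3]
grip_width: 0.0233
grasp_force: 44.9
```

Call:
step_arm --rows '[{"slide": [0,0,0.003],"angular": [0,0,0],"jaw": 0.1},{"slide": [0,0,0],"angular": [0,0,0],"jaw": 0.1}]'

```text
time_s: 7.18
tool_pos: [0.5376, 0.1194, 0.1265]
tool_rot: [180.0, 0.0, 44.7]
force: [0.4, 0.5, -1.0]
grip_width: 0.023
grasp_force: 44.9
```

Call:
step_arm --rows '[{"slide": [0,0,0.004],"angular": [0,0,0],"jaw": 0.1},{"slide": [0,0,0.004],"angular": [0,0,0],"jaw": 0.1},{"slide": [0,0,0.002],"angular": [0,0,0],"jaw": 0.1}]'

```text
time_s: 7.55
tool_pos: [0.5378, 0.1195, 0.1218]
tool_rot: [180.0, -0.0, 44.7]
force: [0.1, 0.4, 1.4]
grip_width: 0.0231
grasp_force: 44.9
```

Call:
step_arm --rows '[{"slide": [0,0,0.004],"angular": [0,0,0],"jaw": 0.1},{"slide": [0,0,0.004],"angular": [0,0,0],"jaw": 0.1},{"slide": [0,0,0.002],"angular": [0,0,0],"jaw": 0.1}]'

```text
time_s: 7.92
tool_pos: [0.5377, 0.1194, 0.1165]
tool_rot: [180.0, -0.0, 44.7]
force: [-0.8, 0.3, 1.6]
grip_width: 0.0228
grasp_force: 44.9
```

Call:
step_arm --rows '[{"slide": [0,0,0.004],"angular": [0,0,0],"jaw": 0.1},{"slide": [0,0,0.004],"angular": [0,0,0],"jaw": 0.1},{"slide": [0,0,0.004],"angular": [0,0,0],"jaw": 0.1},{"slide": [0,0,0.004],"angular": [0,0,0],"jaw": 0.1},{"slide": [0,0,0.004],"angular": [0,0,0],"jaw": 0.1},{"slide": [0,0,0.004],"angular": [0,0,0],"jaw": 0.1},{"slide": [0,0,0.002],"angular": [0,0,0],"jaw": 0.1}]'

```text
time_s: 8.8
tool_pos: [0.5376, 0.1193, 0.1034]
tool_rot: [180.0, 0.0, 44.7]
force: [0.1, -0.4, 1.9]
grip_width: 0.0228
grasp_force: 44.9
```

Call:
step_arm --rows '[{"slide": [0,0,0.002],"angular": [0,0,0],"jaw": 0.1},{"slide": [0,0,0.002],"angular": [0,0,0],"jaw": 0.1}]'

```text
time_s: 9.05
tool_pos: [0.5376, 0.1193, 0.1015]
tool_rot: [180.0, -0.0, 44.7]
force: [0.8, 0.1, 1.5]
grip_width: 0.0232
grasp_force: 44.9
```

Call:
step_arm --rows '[{"slide": [0,0,0.002],"angular": [0,0,0],"jaw": 0.1},{"slide": [0,0,0.002],"angular": [0,0,0],"jaw": 0.1},{"slide": [0,0,0],"angular": [0,0,0],"jaw": 0.1}]'

```text
time_s: 9.43
tool_pos: [0.5376, 0.1193, 0.0994]
tool_rot: [180.0, 0.0, 44.7]
force: [0.3, 0.2, 1.0]
grip_width: 0.0229
grasp_force: 44.9
```

Call:
step_arm --rows '[{"slide": [0,0,0.002],"angular": [0,0,0],"jaw": 0.1},{"slide": [0,0,0.002],"angular": [0,0,0],"jaw": 0.1},{"slide": [0,0,0],"angular": [0,0,0],"jaw": 0.1}]'

```text
time_s: 9.8
tool_pos: [0.5376, 0.1193, 0.0974]
tool_rot: [180.0, 0.0, 44.7]
force: [0.3, -0.3, 1.0]
grip_width: 0.023
grasp_force: 44.9
```

Call:
step_arm --rows '[{"slide": [0,0,0.002],"angular": [0,0,0],"jaw": 0.1},{"slide": [0,0,0.002],"angular": [0,0,0],"jaw": 0.1},{"slide": [0,0,0],"angular": [0,0,0],"jaw": 0.1}]'

```text
time_s: 10.18
tool_pos: [0.5375, 0.1193, 0.0954]
tool_rot: [180.0, 0.0, 44.7]
force: [0.7, -0.3, 1.6]
grip_width: 0.0229
grasp_force: 44.9
```

Call:
step_arm --rows '[{"slide": [0,0,0.002],"angular": [0,0,0],"jaw": 0.1},{"slide": [0,0,0.002],"angular": [0,0,0],"jaw": 0.1},{"slide": [0,0,0],"angular": [0,0,0],"jaw": 0.1}]'

```text
time_s: 10.55
tool_pos: [0.5379, 0.1196, 0.0944]
tool_rot: [180.0, -0.0, 44.7]
force: [-1.0, -0.8, 8.0]
grip_width: 0.0228
grasp_force: 44.9
```

Call:
step_arm --rows '[{"slide": [0,0,0.002],"angular": [0,0,0],"jaw": 0.1},{"slide": [0,0,0],"angular": [0,0,0],"jaw": 0.1}]'

```text
time_s: 10.8
tool_pos: [0.5381, 0.1197, 0.094]
tool_rot: [179.9, -0.0, 44.7]
force: [-2.9, -0.6, 10.9]
grip_width: 0.0231
grasp_force: 44.9
```

Socket 1 is blocked: the force rises while the collar is still about 10 mm up. I'll withdraw and go to socket 2.

Call:
step_arm --rows '[{"slide": [0,0,-0.02],"angular": [0,0,0],"jaw": 0.1},{"slide": [0,0,-0.04],"angular": [0,0,0],"jaw": 0.1},{"slide": [0,0,-0.05],"angular": [0,0,0],"jaw": 0.1},{"slide": [0.046,-0.041,0],"angular": [0,0,0],"jaw": 0.1},{"slide": [0.046,-0.042,0],"angular": [0,0,0],"jaw": 0.1},{"slide": [0,0,0],"angular": [0,0,0],"jaw": 0.1},{"slide": [0,0,0],"angular": [0,0,0],"jaw": 0.1},{"slide": [0,0,0],"angular": [0,0,0],"jaw": 0.1}]'

```text
time_s: 11.8
tool_pos: [0.5413, 0.1798, 0.1475]
tool_rot: [180.0, 0.0, 44.6]
force: [-0.4, -0.2, -1.2]
grip_width: 0.0228
grasp_force: 44.9
```

```bash
python3 - <<'E'
from h import *
go([.5414,.1811,.1265])
im,i=save('wrist','w4.png')
hsv=cv2.cvtColor(cv2.imread('pics/w4.png'),cv2.COLOR_BGR2HSV);o=((hsv[...,0]<8)&(hsv[...,1]>150)).astype(np.uint8);o[:200]=0;o[:,:230]=0;o[:,330:]=0
for v in range(206,232,4):
    x=np.where(o[v])[0];print(v,(x.min(),x.max()) if len(x) else None,end=' ')
E
```

```text
t 11.8 tcp [0.5413 0.1798 0.1475] rot [1.7997e+02 5.0000e-02 4.4600e+01] F [-0.38 -0.25 -1.24] w 0.0228 gf 44.9
 slide [ 0.002  -0.0017  0.042 ] tilt [0.0002 0.0003 0.    ]
206 None 210 None 214 None 218 None 222 None 226 None 230 None
```

Call:
step_arm --rows '[{"slide": [0.002,-0.002,0.012],"angular": [0,0,0],"jaw": 0.1},{"slide": [0,0,0.012],"angular": [0,0,0],"jaw": 0.1},{"slide": [0,0,0.009],"angular": [0,0,0],"jaw": 0.1},{"slide": [0,0,0.005],"angular": [0,0,0],"jaw": 0.1},{"slide": [0,0,0.004],"angular": [0,0,0],"jaw": 0.1},{"slide": [0,0,0],"angular": [0,0,0],"jaw": 0.1}]'

```text
time_s: 12.6
tool_pos: [0.5411, 0.1827, 0.1267]
tool_rot: [180.0, 0.0, 44.7]
force: [-0.3, -0.6, 0.3]
grip_width: 0.0226
grasp_force: 44.9
```

Call:
step_arm --rows '[{"slide": [0,0,0.002],"angular": [0,0,0],"jaw": 0.1},{"slide": [0,0,0],"angular": [0,0,0],"jaw": 0.1}]'

```text
time_s: 12.85
tool_pos: [0.5411, 0.1828, 0.1258]
tool_rot: [180.0, -0.0, 44.7]
force: [0.1, -0.8, 1.9]
grip_width: 0.023
grasp_force: 44.9
```

Call:
step_arm --rows '[{"slide": [-0.0015,0.0015,0.003],"angular": [0,0,0],"jaw": 0.1},{"slide": [0,0,0.004],"angular": [0,0,0],"jaw": 0.1},{"slide": [0,0,0.003],"angular": [0,0,0],"jaw": 0.1}]'

```text
time_s: 13.22
tool_pos: [0.5411, 0.1821, 0.1204]
tool_rot: [-180.0, -0.0, 44.7]
force: [-0.6, 1.7, 1.8]
grip_width: 0.0232
grasp_force: 44.9
```

Call:
step_arm --rows '[{"slide": [0,0,0.004],"angular": [0,0,0],"jaw": 0.1},{"slide": [0,0,0.002],"angular": [0,0,0],"jaw": 0.1}]'

```text
time_s: 13.48
tool_pos: [0.5411, 0.1817, 0.1174]
tool_rot: [-180.0, -0.0, 44.7]
force: [0.2, 1.6, 1.0]
grip_width: 0.0227
grasp_force: 44.9
```

Call:
step_arm --rows '[{"slide": [0,0,0.004],"angular": [0,0,0],"jaw": 0.1},{"slide": [0,0,0.004],"angular": [0,0,0],"jaw": 0.1},{"slide": [0,0,0.004],"angular": [0,0,0],"jaw": 0.1},{"slide": [0,0,0.004],"angular": [0,0,0],"jaw": 0.1},{"slide": [0,0,0.004],"angular": [0,0,0],"jaw": 0.1},{"slide": [0,0,0.004],"angular": [0,0,0],"jaw": 0.1},{"slide": [0,0,0.004],"angular": [0,0,0],"jaw": 0.1},{"slide": [0,0,0.002],"angular": [0,0,0],"jaw": 0.1}]'

```text
time_s: 14.48
tool_pos: [0.5411, 0.1815, 0.1023]
tool_rot: [180.0, 0.0, 44.7]
force: [-0.8, 1.0, 1.9]
grip_width: 0.0232
grasp_force: 44.9
```

Call:
step_arm --rows '[{"slide": [0,0,0.002],"angular": [0,0,0],"jaw": 0.1},{"slide": [0,0,0],"angular": [0,0,0],"jaw": 0.1}]'

```text
time_s: 14.72
tool_pos: [0.5411, 0.1814, 0.1014]
tool_rot: [180.0, 0.0, 44.7]
force: [-0.4, 1.9, 1.7]
grip_width: 0.0231
grasp_force: 44.9
```

Call:
step_arm --rows '[{"slide": [0,0,0.002],"angular": [0,0,0],"jaw": 0.1},{"slide": [0,0,0.002],"angular": [0,0,0],"jaw": 0.1},{"slide": [0,0,0],"angular": [0,0,0],"jaw": 0.1}]'

```text
time_s: 15.1
tool_pos: [0.5411, 0.1814, 0.0994]
tool_rot: [180.0, 0.0, 44.7]
force: [0.4, 0.4, 1.0]
grip_width: 0.0231
grasp_force: 44.9
```

Call:
step_arm --rows '[{"slide": [0,0,0.002],"angular": [0,0,0],"jaw": 0.1},{"slide": [0,0,0.002],"angular": [0,0,0],"jaw": 0.1},{"slide": [0,0,0],"angular": [0,0,0],"jaw": 0.1}]'

```text
time_s: 15.48
tool_pos: [0.5411, 0.1815, 0.0974]
tool_rot: [180.0, 0.0, 44.7]
force: [0.4, 1.0, 1.7]
grip_width: 0.0229
grasp_force: 44.9
```

Call:
step_arm --rows '[{"slide": [0,0,0.002],"angular": [0,0,0],"jaw": 0.1},{"slide": [0,0,0.002],"angular": [0,0,0],"jaw": 0.1},{"slide": [0,0,0],"angular": [0,0,0],"jaw": 0.1}]'

```text
time_s: 15.85
tool_pos: [0.5411, 0.1815, 0.0954]
tool_rot: [180.0, 0.0, 44.7]
force: [0.4, 0.4, 1.3]
grip_width: 0.0231
grasp_force: 44.9
```

Call:
step_arm --rows '[{"slide": [0,0,0.002],"angular": [0,0,0],"jaw": 0.1},{"slide": [0,0,0.002],"angular": [0,0,0],"jaw": 0.1},{"slide": [0,0,0],"angular": [0,0,0],"jaw": 0.1}]'

```text
time_s: 16.23
tool_pos: [0.5411, 0.1815, 0.0934]
tool_rot: [180.0, 0.0, 44.7]
force: [0.4, -0.3, 1.6]
grip_width: 0.023
grasp_force: 44.9
```

Call:
step_arm --rows '[{"slide": [0,0,0.002],"angular": [0,0,0],"jaw": 0.1},{"slide": [0,0,0.002],"angular": [0,0,0],"jaw": 0.1},{"slide": [0,0,0],"angular": [0,0,0],"jaw": 0.1}]'

```text
time_s: 16.6
tool_pos: [0.5411, 0.1815, 0.0914]
tool_rot: [180.0, 0.0, 44.7]
force: [0.4, 0.7, 1.6]
grip_width: 0.0231
grasp_force: 44.9
```

Call:
step_arm --rows '[{"slide": [0,0,0.002],"angular": [0,0,0],"jaw": 0.1},{"slide": [0,0,0.002],"angular": [0,0,0],"jaw": 0.1},{"slide": [0,0,0.002],"angular": [0,0,0],"jaw": 0.1},{"slide": [0,0,0],"angular": [0,0,0],"jaw": 0.1}]'

```text
time_s: 17.1
tool_pos: [0.5411, 0.1815, 0.0884]
tool_rot: [180.0, 0.0, 44.7]
force: [0.7, 0.5, 1.6]
grip_width: 0.0227
grasp_force: 44.9
```

Call:
step_arm --rows '[{"slide": [0,0,0.002],"angular": [0,0,0],"jaw": 0.1},{"slide": [0,0,0.002],"angular": [0,0,0],"jaw": 0.1},{"slide": [0,0,0],"angular": [0,0,0],"jaw": 0.1}]'

```text
time_s: 17.48
tool_pos: [0.5411, 0.1815, 0.0864]
tool_rot: [180.0, 0.0, 44.7]
force: [0.9, 0.8, 1.8]
grip_width: 0.0231
grasp_force: 44.9
```

Call:
step_arm --rows '[{"slide": [0,0,0.002],"angular": [0,0,0],"jaw": 0.1},{"slide": [0,0,0.001],"angular": [0,0,0],"jaw": 0.1},{"slide": [0,0,0],"angular": [0,0,0],"jaw": 0.1}]'

```text
time_s: 17.85
tool_pos: [0.5411, 0.1816, 0.0852]
tool_rot: [180.0, 0.0, 44.7]
force: [0.5, -0.3, 3.7]
grip_width: 0.023
grasp_force: 44.9
```

Call:
step_arm --rows '[{"slide": [0,0,0.002],"angular": [0,0,0],"jaw": 0.1},{"slide": [0,0,0.001],"angular": [0,0,0],"jaw": 0.1},{"slide": [0,0,0],"angular": [0,0,0],"jaw": 0.1}]'

```text
time_s: 18.23
tool_pos: [0.5412, 0.1816, 0.0844]
tool_rot: [180.0, 0.0, 44.7]
force: [-1.9, -0.9, 8.5]
grip_width: 0.0227
grasp_force: 44.9
```

Call:
step_arm --rows '[{"slide": [0,0,0.002],"angular": [0,0,0],"jaw": 0.1},{"slide": [0,0,0.0012],"angular": [0,0,0],"jaw": 0.1},{"slide": [0,0,0],"angular": [0,0,0],"jaw": 0.1}]'

```text
time_s: 18.6
tool_pos: [0.5413, 0.1817, 0.0837]
tool_rot: [179.9, 0.0, 44.7]
force: [-3.2, -2.6, 14.0]
grip_width: 0.0229
grasp_force: 44.9
```

Call:
step_arm --rows '[{"slide": [0,0,0],"angular": [0,0,0],"jaw": 0.1},{"slide": [0,0,0],"angular": [0,0,0],"jaw": 0.1},{"slide": [0,0,0],"angular": [0,0,0],"jaw": 0.1},{"slide": [0,0,0],"angular": [0,0,0],"jaw": 0.1},{"slide": [0,0,0],"angular": [0,0,0],"jaw": 0.1}]'

```text
time_s: 19.23
tool_pos: [0.5413, 0.1816, 0.0837]
tool_rot: [179.9, 0.0, 44.7]
force: [-3.4, -1.5, 14.5]
grip_width: 0.023
grasp_force: 44.9
```

Call:
step_arm --rows '[{"slide": [0,0,0],"angular": [0,0,0],"jaw": 0.1},{"slide": [0,0,0],"angular": [0,0,0],"jaw": 0.1},{"slide": [0,0,0],"angular": [0,0,0],"jaw": 0.1},{"slide": [0,0,0],"angular": [0,0,0],"jaw": 0.1},{"slide": [0,0,0],"angular": [0,0,0],"jaw": 0.1},{"slide": [0,0,0],"angular": [0,0,0],"jaw": 0.1}]'

```text
time_s: 19.98
tool_pos: [0.5413, 0.1816, 0.0837]
tool_rot: [179.9, 0.0, 44.7]
force: [-2.8, -1.5, 14.1]
grip_width: 0.0225
grasp_force: 44.9
```

Call:
step_arm --rows '[{"slide": [0,0,-0.002],"angular": [0,0,0],"jaw": 0.1},{"slide": [0,0,-0.002],"angular": [0,0,0],"jaw": 0.1},{"slide": [0,0,0],"angular": [0,0,0],"jaw": 0.1}]'

```text
time_s: 20.35
tool_pos: [0.5413, 0.1816, 0.0847]
tool_rot: [180.0, -0.0, 44.7]
force: [-1.0, -0.4, 7.1]
grip_width: 0.023
grasp_force: 44.9
```

Call:
step_arm --rows '[{"slide": [0,0,-0.002],"angular": [0,0,0],"jaw": 0.1},{"slide": [0,0,0],"angular": [0,0,0],"jaw": 0.1},{"slide": [0,0,0],"angular": [0,0,0],"jaw": 0.6},{"slide": [0,0,0],"angular": [0,0,0],"jaw": 0.6},{"slide": [0,0,0],"angular": [0,0,0],"jaw": 0.6},{"slide": [0,0,0],"angular": [0,0,0],"jaw": 0.6}]'

```text
time_s: 21.1
tool_pos: [0.5409, 0.1815, 0.0846]
tool_rot: [-180.0, 0.0, 44.7]
force: [0.6, -0.9, 0.5]
grip_width: 0.0501
grasp_force: 0.0
```

Call:
step_arm --rows '[{"slide": [0,0,-0.02],"angular": [0,0,0],"jaw": 0.6},{"slide": [0,0,-0.05],"angular": [0,0,0],"jaw": 0.6},{"slide": [0,0,-0.08],"angular": [0,0,0],"jaw": 0.6},{"slide": [0,0,-0.08],"angular": [0,0,0],"jaw": 0.6},{"slide": [-0.08,0.04,0],"angular": [0,0,0],"jaw": 0.6},{"slide": [-0.08,0.04,0],"angular": [0,0,0],"jaw": 0.6},{"slide": [0,0,0],"angular": [0,0,0],"jaw": 0.6},{"slide": [0,0,0],"angular": [0,0,0],"jaw": 0.6}]'

```text
time_s: 22.1
tool_pos: [0.5126, 0.0976, 0.2006]
tool_rot: [180.0, -0.1, 44.7]
force: [0.2, 0.6, 1.0]
grip_width: 0.0519
grasp_force: 0.0
```

```bash
python3 - <<'E'
from h import *
go([.5,.1,.2])
save('scene','s5.png');save('wrist','w5.png')
a=cv2.resize(cv2.imread('pics/s5.png')[150:330,170:420],(780,560),interpolation=cv2.INTER_CUBIC)
cv2.imwrite('pics/c5.png',a)
E
```

```text
t 22.1 tcp [0.5126 0.0976 0.2006] rot [ 1.7996e+02 -6.0000e-02  4.4710e+01] F [0.23 0.61 0.96] w 0.0519 gf 0.0
 slide [-0.0145 -0.0212  0.0012] tilt [ 0.0002 -0.0004 -0.    ]
```

View pics/c5.png

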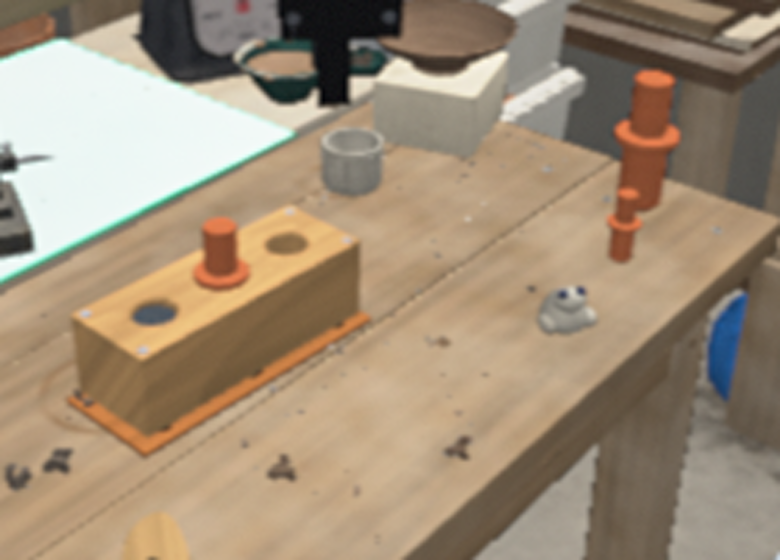

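The crop shows the plug upright in the middle socket at about (220,250), with its collar flat on the block. The other things are undisturbed.

```bash
python3 -c "
from cell import env
print(env.sign_off())"
```

```text
the job is handed in; nothing more can be done
None
```

The middle-sized plug is seated fully home in socket 2: collar down on the block, set with a push of about 14 N for over a second, left upright, and the job is handed in; socket 1 was felt first and is blocked.

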